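# Switch the bead sorter to its other chute and let the batch run

### The job

The seesaw gate of the bead sorter is tipped towards one tray, but the waiting batch of beads belongs in the other one. With your fingertips, push down the raised end of the seesaw by its tab so that it rocks over and stays tipped the other way, and only then push the post of the release slide sideways, to the left as seen from the robot, so that the slide is fully open and all four beads run down the other chute into that tray. Do not touch or lift the beads, and leave the bottle, the jar and the bowl where they stand.

Things in the scene. Friction and masses are not known exactly. Their poses are not given: they have to be found in the camera images.
- sorter: Fixed plywood bead sorter, 480 mm wide (y), 240 deep. Origin: on the table below the seesaw's pivot; z up, +y to its left tray, +x back along the feed chute, away from the robot. Feed chute at y=0, x=12 to 165 mm, 26 mm wide inside, 34 outside, wall tops 154 to 180 mm high, slopes down to the seesaw's middle. At each seesaw end a fixed chute (|y| 80 to 142 mm) leads to an open tray.
- tray_left (a point): centre of the inner floor of the +y tray (inside 92 x 92 mm, walls 36 mm above this point, outer wall 72 mm)
- tray_right (a point): the same for the -y tray
- seesaw (a joint): seesaw gate angle, rad, stops at -0.25 and 0.25. Aluminium trough 170 mm long along sorter y, hinged about sorter x 100 mm up, brass bar on its front wall (top 155 mm up). Top-heavy: starts and stays at either stop, falls over once past 0; under 1 N at a tab moves it. Positive: left (+y) end raised, beads would run to the right tray; negative: the reverse.
- tab_left (a point): top centre of the flat finger tab (38 mm along sorter x, 34 along y, 4 thick) that juts towards the robot from the top of the seesaw's front wall near its +y end: 66 mm to the side and 41 mm in front of the pivot, about 154 mm above the table when raised, 139 level, 121 lowered. Clear below it.
- tab_right (a point): the same tab at the -y end
- slide (a joint): how far the steel release slide is pushed, m: 0 closed (blocks the feed chute) to 0.05 open (stop); moves along the sorter's +y only; above about 0.035 the chute is free. Friction about 1 N, it stays where it is left.
- post_top (a point): top centre of the slide's upright round steel post, 14 mm diameter, free for 36 mm below this point (then comes the plate, 34 mm wide along y); it stands over the feed chute, 206 mm above the table, 45 mm behind the pivot. The chute's side walls there end 45 mm below this point.
- paint_bottle: bystander: yellow paint bottle, 48 mm diameter, 125 mm tall, origin at underside centre
- glaze_jar: bystander: red jar, 60 mm diameter, 75 mm tall, origin at underside centre
- pinch_bowl: bystander: terracotta bowl, 72 mm across, 45 mm tall, origin at underside centre
- bead0_center (a point): centre of white ceramic bead 0, a 22 mm ball, 13 g, number 0 (0 foremost) in the row of 4 waiting in the feed chute behind the slide
- bead0: the same bead 0 as a body (its origin turns as it rolls; use the point)
- bead1_center (a point): centre of white ceramic bead 1, a 22 mm ball, 13 g, number 1 (0 foremost) in the row of 4 waiting in the feed chute behind the slide
- bead1: the same bead 1 as a body (its origin turns as it rolls; use the point)
- bead2_center (a point): centre of white ceramic bead 2, a 22 mm ball, 13 g, number 2 (0 foremost) in the row of 4 waiting in the feed chute behind the slide
- bead2: the same bead 2 as a body (its origin turns as it rolls; use the point)
- bead3_center (a point): centre of white ceramic bead 3, a 22 mm ball, 13 g, number 3 (0 foremost) in the row of 4 waiting in the feed chute behind the slide
- bead3: the same bead 3 as a body (its origin turns as it rolls; use the point)
Not all that is in view belongs to the job. Leave any turquoise look-alike of the bead3 alone.

How it is judged:
On the way, in this order (a step that is already met when the one before it is completed fails the run):
1. the seesaw has been rocked over to its other stop while the slide still holds the beads back (distance of tab_left from where it was at the start of the episode above 0.026 m and (value of joint seesaw below -0.22 rad or value of joint seesaw above 0.22 rad) and value of joint slide below 0.012 m), for 0.2 s.
2. the slide has been pushed open (value of joint slide above 0.035 m), for 0.2 s.
At the end, for the whole second after the job is handed in: The seesaw rests within 0.03 rad of the stop opposite to its starting one, the slide is open by more than 35 mm, and all four beads lie at rest in the tray on the seesaw's now lower side (distance of tab_left from where it was at the start of the episode above 0.026 m and value of joint slide above 0.035 m and ((value of joint seesaw below -0.22 rad and x of bead0_center in the frame of tray_left between -0.048 and 0.048 m and y of bead0_center in the frame of tray_left between -0.048 and 0.048 m and z of each of bead0_center, bead1_center, bead2_center, bead3_center in the frame of tray_left below 0.036 m and x of bead1_center in the frame of tray_left between -0.048 and 0.048 m and y of bead1_center in the frame of tray_left between -0.048 and 0.048 m and x of bead2_center in the frame of tray_left between -0.048 and 0.048 m and y of bead2_center in the frame of tray_left between -0.048 and 0.048 m and x of bead3_center in the frame of tray_left between -0.048 and 0.048 m and y of bead3_center in the frame of tray_left between -0.048 and 0.048 m) or (value of joint seesaw above 0.22 rad and x of bead0_center in the frame of tray_right between -0.048 and 0.048 m and y of bead0_center in the frame of tray_right between -0.048 and 0.048 m and z of each of bead0_center, bead1_center, bead2_center, bead3_center in the frame of tray_right below 0.036 m and x of bead1_center in the frame of tray_right between -0.048 and 0.048 m and y of bead1_center in the frame of tray_right between -0.048 and 0.048 m and x of bead2_center in the frame of tray_right between -0.048 and 0.048 m and y of bead2_center in the frame of tray_right between -0.048 and 0.048 m and x of bead3_center in the frame of tray_right between -0.048 and 0.048 m and y of bead3_center in the frame of tray_right between -0.048 and 0.048 m)) and linear speed of each of bead0, bead1, bead2, bead3 below 0.05 m/s); the robot touches nothing.
It fails at once if a bead is touched by the robot (contact force between any of the fingers, the arm and bead0 above 0.2 N or contact force between any of the fingers, the arm and bead1 above 0.2 N or contact force between any of the fingers, the arm and bead2 above 0.2 N or contact force between any of the fingers, the arm and bead3 above 0.2 N).
It fails at once if a bead is lifted (height (world z) of any of bead0_center, bead1_center, bead2_center, bead3_center above 0.19 m).
It fails at once if the bottle, jar or bowl is shifted by more than 25 mm or tipped or lifted (distance of any of paint_bottle, glaze_jar, pinch_bowl from where it was at the start of the episode above 0.025 m or angle between any of paint_bottle, glaze_jar, pinch_bowl's own z axis and vertical above 0.35 rad).
It also fails if it takes over 40 s, if anything falls off the work surface, if the arm or the gripper's body presses on something with over 40 N, if the wrist force passes 120 N, or if a joint passes its speed limit or range.

### The arm

A 6-joint arm with a two-finger parallel gripper is mounted at the origin on the work surface. World frame = base frame: x ahead of the robot, y to its left, z up, the work surface at z = 0. Lengths are in m, angles in rad, forces in N, time in s.
With the tool pointing down it reaches from about 0.375 to 0.925 m from the base axis. Payload 5.7 kg.
Tool frame: the origin (TCP) lies at the very end of the fingers, on their centre line; the grasp point (between the pads) lies 19 mm behind it; z points along the fingers, y is the line along which they close (so a half turn about z gives the same grasp; the last joint's range is limited). The gripper opens to 88 mm and grips with 3 to 60 N. Pads are 20 mm wide; open, the fingers measure 115 mm over their backs; the gripper's body (75 mm by 178 mm) begins 61 mm behind the grasp point.
Start: joints at [-1.407, 0.359, 1.51, -0, 1.272, -0.115], TCP at [0.165, -0.577, 0.223] pointing down, gripper open.
Joint ranges: [-2.97, 2.97], [-1.01, 2.36], [0.21, 2.38], [-0.96, 4.11], [0.2, 2.71], [-2.98, 2.98]. Speed limits (rad/s): [2.39, 2.39, 3.14, 3.14, 3.14, 3.14].

### API

Orientations are given as a unit quaternion [w, x, y, z].
In Python, from workcell import ctrl gives the robot as it stands. The module is installed in compiled form; this text tells all that it offers. Calls block until the motion is done:
- ctrl.reach(position, orientation): joint-space move of the TCP to a pose.
- ctrl.line_to(position, max_speed=0.15, rot=None, f_stop=None): straight line of the TCP; rot=None keeps the orientation; max_speed is the mean speed in m/s. With f_stop (N) it stops when the force on the tool has changed by that much, and returns True; else False.
- ctrl.set_joints(angles): joint-space move.
- ctrl.gripper_to(opening, squeeze=None): opening from 0.0 (shut) to 1.0 (fully open); squeeze is the grip in N (None keeps the last); returns when the fingers have stopped.
- ctrl.pause(seconds).
- ctrl.inverse_kinematics(position, orientation): joint angles nearest the present ones, or None.
- ctrl.observe(): the state.
- ctrl.read_camera(name): name is "scene" or "side" or "wrist"; returns the picture (384x512x3 uint8, red, green, blue); there is no depth.
- ctrl.calibration(name): a dict with "camera_matrix" (3x3 intrinsics, pixels), "R" (3x3) and "t" (3): a world point X has camera coordinates R X + t. Camera axes: x right, y down, z forward; pixel columns grow to the right and rows downward; lengths in m; the calibration is good to about 2 mm. A picture is of the moment at which its call begins: read the wrist's pose just before it. calibration takes no time and is no camera call; for the wrist camera it gives the pose at the moment of the call.
A pose or a line that the arm cannot do raises ctrl.IKError and nothing moves.
- ctrl.close_job(): hands the job in; it is judged then, once.
Trained networks look in the newest picture that a camera, given by its name, has taken for a name from the list of things; names that differ only in an ending like _2 or _b are one class to them, and where a whole thing is asked for, a point or a joint stands for the part that bears it (a point fixed in the world has none). Each returns a list of dicts, best first, with "score" (0 to 1); they miss things now and then, are a little off and sometimes report something else, mostly with a low value. They report only what shows in the picture. A call takes as long as a camera call. They do not tell look-alikes from the thing itself.
- ctrl.find_in(camera, name): "at" ([x, y, z] in m, in the coordinates of the camera as it stood for that picture, good to about 4 mm: the middle of the surface that is visible of it).
- ctrl.outline_of(camera, name): "pixels" (384x512 bool, what is visible of it).
- ctrl.tip_of(camera, name): "at" ([x, y, z] in m, in the coordinates of the camera as it stood for that picture, good to about 4 mm: a listed point, or the origin of a listed thing).
The state is a dict: "time_s": time; "qpos": joint angles; "qd": joint speeds; "tau": joint torques, N m; "ee_pos": TCP position; "orientation": TCP orientation; "force": force on the tool from outside, world axes, zero at the start; "ft_torque": the same for the moment, N m; "grip_width": opening from 0.0 (shut) to 1.0 (fully open); "grip_force": force on a finger pad.
Only numpy, scipy, OpenCV 4.12 (cv2) and the standard library are available. Lean on these libraries where they do the work, as an engineer would, in place of code of your own. Each camera call takes 0.05 s, during which the arm holds its last target. There are 200 camera calls.

## Working session

There is one attempt and no reset: what is moved stays moved. The work goes in short steps, each a Python script; the robot and the scene stay as the last script left them, time stands still between calls to the robot, and variables do not carry over. Pictures are saved under pics/ and viewed, at most 10 in all, crops included, and the job is handed in when it is done.

```bash
mkdir -p pics; cat > h.py <<'E'
from workcell import ctrl
import numpy as np, cv2
def world(cam,p):
    c=ctrl.calibration(cam); return np.array(c["R"]).T@(np.array(p)-np.array(c["t"]))
def pix(cam,X):
    c=ctrl.calibration(cam); q=np.array(c["camera_matrix"])@(np.array(c["R"])@X+np.array(c["t"])); return q[:2]/q[2]
E
python3 - <<'E'
from h import *
ims=[]
for cam in("scene","side"):
    im=ctrl.read_camera(cam); ims.append(im)
    for n in("sorter","tray_left","tray_right","tab_left","tab_right","post_top","bead0_center","bead3_center","paint_bottle","glaze_jar","pinch_bowl"):
        for d in ctrl.tip_of(cam,n)[:2]:
            w=world(cam,d["at"]); print(cam,n,round(d["score"],2),w.round(3),pix(cam,w).round())
for n,im in zip("ab",ims): cv2.imwrite(f"pics/{n}.png",cv2.resize(im[:,:,::-1],(800,600)))
print(ctrl.observe()["time_s"])
E
```

```text
scene sorter 0.91 [0.586 0.01  0.003] [258. 233.]
scene tray_left 0.57 [0.624 0.199 0.017] [344. 223.]
scene tray_right 0.87 [ 0.546 -0.172  0.014] [173. 236.]
scene tab_left 0.95 [0.554 0.073 0.155] [281. 170.]
scene tab_right 0.74 [ 0.529 -0.055  0.123] [219. 185.]
scene tab_right 0.44 [0.584 0.012 0.002] [258. 233.]
scene post_top 0.61 [0.626 0.004 0.207] [258. 184.]
scene post_top 0.19 [ 0.74   0.169 -0.003] [351. 273.]
scene bead0_center 0.55 [ 0.642 -0.     0.147] [259. 212.]
scene bead0_center 0.17 [0.585 0.011 0.004] [258. 233.]
scene bead3_center 0.58 [ 0.786 -0.116  0.013] [222. 327.]
scene bead3_center 0.56 [ 0.704 -0.012  0.16 ] [262. 234.]
scene paint_bottle 0.63 [ 0.678 -0.142  0.001] [199. 286.]
scene paint_bottle 0.26 [ 0.685 -0.008  0.152] [261. 228.]
scene glaze_jar 0.68 [ 0.682 -0.006  0.142] [261. 230.]
scene glaze_jar 0.63 [ 0.741  0.169 -0.003] [351. 274.]
scene pinch_bowl 0.98 [ 0.502  0.17  -0.001] [312. 192.]
side sorter 0.77 [ 0.588  0.017 -0.   ] [243. 245.]
side tray_left 0.6 [0.624 0.193 0.013] [219. 193.]
side tray_left 0.42 [ 0.686 -0.011  0.154] [283. 193.]
side tray_right 0.89 [ 0.552 -0.171  0.012] [274. 305.]
side tab_left 0.85 [0.559 0.066 0.152] [219. 196.]
side tab_right 0.64 [ 0.53  -0.052  0.122] [235. 244.]
side post_top 0.55 [0.63  0.002 0.204] [259. 185.]
side bead0_center 0.51 [0.643 0.001 0.142] [265. 201.]
side bead0_center 0.3 [ 0.647 -0.001  0.133] [266. 204.]
side bead3_center 0.67 [0.631 0.003 0.205] [260. 184.]
side bead3_center 0.49 [ 0.832 -0.025  0.01 ] [330. 211.]
side paint_bottle 0.76 [ 0.677 -0.139 -0.002] [310. 272.]
side pinch_bowl 0.78 [ 0.503  0.169 -0.003] [185. 221.]
side pinch_bowl 0.72 [ 0.707 -0.015  0.157] [292. 190.]
1.2
```

View pics/a.png

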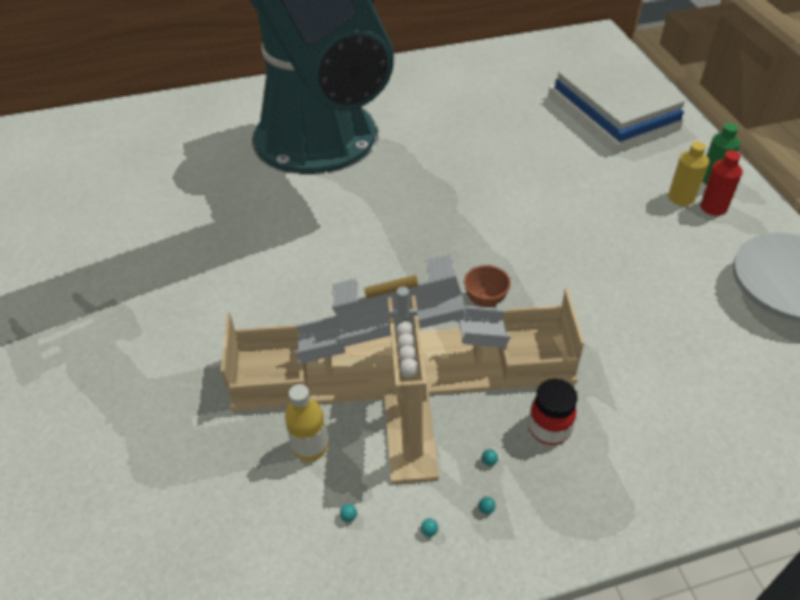

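View pics/b.png

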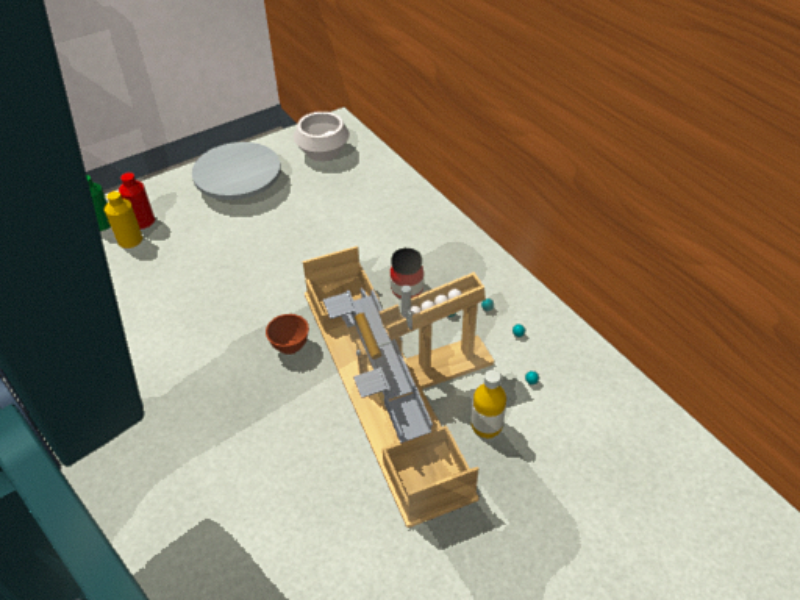

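The scene shows the +y end of the seesaw raised: the left tab is at about (440,268) in the picture and the right tab, lower, at (345,290). The post is at (403,292), with four white beads in the chute behind it at (405,325)–(410,368). The turquoise balls at (489,457), (486,505), (429,527) and (348,512) lie on the table, so they are look-alikes and nothing to reach for. I'll fit the sorter pose to the known geometry, then press the left tab.

```bash
cat >> h.py <<'E'
from scipy.spatial.transform import Rotation as Ro
M=dict(sorter=(0,0),tab_left=(-.041,.066),tab_right=(-.041,-.066),post_top=(.045,0))
W=[((.586,.010),'sorter'),((.588,.017),'sorter'),((.554,.073),'tab_left'),((.559,.066),'tab_left'),((.529,-.055),'tab_right'),
 ((.53,-.052),'tab_right'),((.626,.004),'post_top'),((.63,.002),'post_top')]
A=np.array([M[n] for _,n in W]+[(0,.19),(0,.19),(0,-.19),(0,-.19)]); B=np.array([w for w,_ in W]+[(.624,.199),(.624,.193),(.546,-.172),(.552,-.171)])
a,b=A-A.mean(0),B-B.mean(0)
yaw=np.arctan2((a[:,0]*b[:,1]-a[:,1]*b[:,0]).sum(),(a*b).sum())
R2=np.array([[np.cos(yaw),-np.sin(yaw)],[np.sin(yaw),np.cos(yaw)]]); o=B.mean(0)-R2@A.mean(0)
def S(x,y,z): return [*(o+R2@[x,y]),z]
def Q(k=0): 
    q=(Ro.from_euler('z',yaw+k*np.pi)*Ro.from_euler('x',np.pi)).as_quat(); return [q[3],q[0],q[1],q[2]]
E
python3 - <<'E'
from h import *
print(yaw,o,((B-o-A@R2.T)*1000).round(1).tolist())
s=ctrl.observe(); print(s["orientation"],s["force"])
ctrl.gripper_to(0.0,10)
p=list(s["ee_pos"]); ctrl.line_to([p[0],p[1],.33],max_speed=.2)
js=[ctrl.inverse_kinematics(S(-.044,.066,.25),Q(k)) for k in(0,1)]
print(js)
k=min((0,1),key=lambda i:9 if js[i] is None else abs(js[i][5])); print("k",k)
ctrl.reach(S(-.044,.066,.30),Q(k)); 
im=ctrl.read_camera("wrist")
for n in("tab_left","tab_right","post_top"):
    for d in ctrl.tip_of("wrist",n)[:1]:
        w=world("wrist",d["at"]); print(n,round(d["score"],2),w.round(3),"fit",np.round(S(*M[n],0),3),pix("wrist",w).round())
cv2.imwrite("pics/c.png",im[:,:,::-1])
s=ctrl.observe();print(s["time_s"],s["ee_pos"],s["grip_width"],s["qpos"])
E
```

```text
-0.19254849859828113 [0.58505271 0.00831994] [[0.9, 1.7], [2.9, 8.7], [-3.4, -7.9], [1.6, -14.9], [-3.2, -6.4], [-2.2, -3.4], [-3.2, 4.3], [0.8, 2.3], [2.6, 4.2], [2.6, -1.8], [-2.7, 6.2], [3.3, 7.2]]
[-4.62320652e-05  9.90300067e-01  1.38945222e-01 -4.54369224e-06] [0.01579486 0.21527978 0.17548278]
[array([ 2.27236448e-02,  2.77944431e-01,  1.56030980e+00, -4.44089210e-16,
        1.30333842e+00,  1.78606847e+00]), array([ 0.02272364,  0.27794443,  1.5603098 ,  0.        ,  1.30333842,
       -1.35552418])]
k 1
tab_left 0.75 [0.554 0.075 0.153] fit [0.557 0.081 0.   ] [248. 179.]
tab_right 0.69 [ 0.527 -0.05   0.121] fit [ 0.532 -0.049  0.   ] [126. 170.]
6.125 [0.55458733 0.0809905  0.29998469] 0.004591740600379517 [ 2.18038213e-02  2.40458322e-01  1.48751672e+00 -5.28850128e-05
  1.41362510e+00 -1.35542416e+00]
```

View pics/c.png

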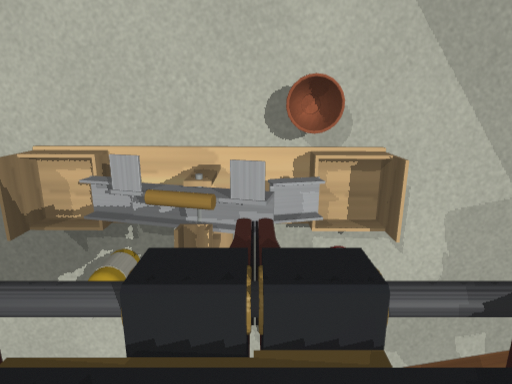

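The wrist view confirms the layout: left tab at (248,180), right tab at (126,172), brass bar at (180,199) and post at about (198,177). The tab residuals come from the tilt: a raised tab sits at y=54 mm and a lowered one at 74 mm. I'll correct the model for that and press.

```bash
sed -i 's/tab_left=(-.041,.066),tab_right=(-.041,-.066)/tab_left=(-.041,.0543),tab_right=(-.041,-.0736)/; s/^ ((.53,-.052)/ ((.554,.075),"tab_left"),((.527,-.05),"tab_right"),((.53,-.052)/; s/\.19)/.188)/g' h.py
python3 - <<'E'
from h import *
print(yaw,o,((B-o-A@R2.T)*1000).round(1).tolist())
q=Q(1)
ctrl.line_to(S(-.043,.062,.19),rot=q)
print(ctrl.line_to(S(-.043,.062,.124),max_speed=.05,f_stop=12), ctrl.observe()["ee_pos"],ctrl.observe()["force"])
ctrl.pause(.3)
ctrl.line_to(S(-.043,.062,.26))
ctrl.pause(.3)
for cam in("scene","side"):
    im=ctrl.read_camera(cam)
    for n in("tab_left","tab_right","post_top"):
        for d in ctrl.tip_of(cam,n)[:1]:
            w=world(cam,d["at"]); print(cam,n,round(d["score"],2),w.round(3))
    cv2.imwrite(f"pics/d_{cam}.png",cv2.resize(im[100:300,120:400,::-1],(784,560),interpolation=2))
print(ctrl.observe()["time_s"])
E
```

```text
-0.20181877344273677 [0.58524571 0.01174674] [[0.8, -1.7], [2.8, 5.3], [-2.0, -0.2], [3.0, -7.2], [-1.3, -2.9], [-2.0, 1.8], [-3.3, 2.1], [-0.3, 0.1], [-3.3, 1.3], [0.7, -0.7], [1.1, 3.1], [1.1, -2.9], [-1.6, 0.4], [4.4, 1.4]]
True [0.55524142 0.08113552 0.12551849] [-2.24622184  0.84499797  7.09174886]
scene tab_left 0.68 [0.555 0.092 0.119]
scene tab_right 0.97 [ 0.535 -0.037  0.153]
scene post_top 0.71 [ 0.534 -0.034  0.156]
side tab_left 0.81 [0.562 0.086 0.12 ]
side tab_right 0.8 [ 0.536 -0.034  0.153]
side post_top 0.68 [0.631 0.004 0.204]
10.2833
```

View pics/d_side.png

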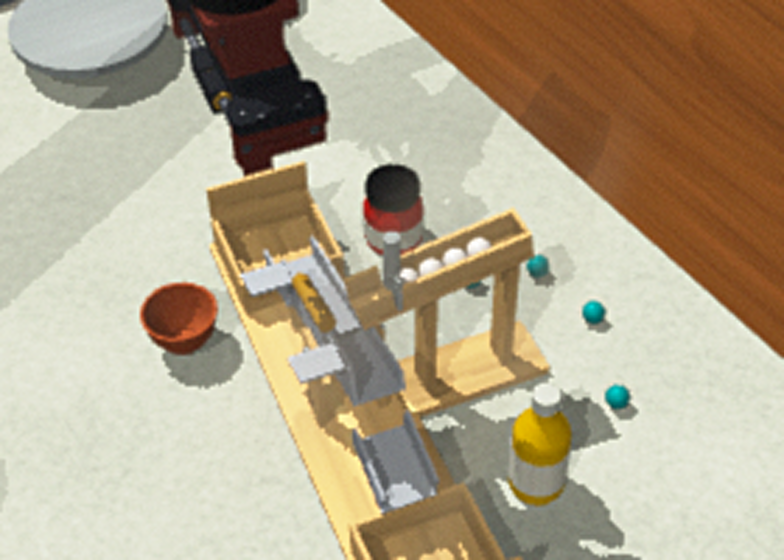

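The side view shows the seesaw rocked over: left tab low at (268,278), right tab raised at (316,361), and all four white beads still held behind the post at (392,255). The measured tab heights, 0.120 and 0.153 m, match the expected 121 and 154 mm. Next I push the post to the left.

```bash
python3 - <<'E'
from h import *
ctrl.line_to(S(.043,-.05,.26)); ctrl.line_to(S(.043,-.05,.185),max_speed=.1)
r=ctrl.line_to(S(.043,.036,.185),max_speed=.05,f_stop=10)
s=ctrl.observe(); p=R2.T@(np.array(s["ee_pos"][:2])-o); print(r,p.round(4),s["force"])
ctrl.line_to(S(.043,p[1]-.03,.187),max_speed=.1); ctrl.line_to(S(.043,p[1]-.03,.30)); ctrl.line_to(S(-.05,-.05,.33))
ctrl.pause(2)
for cam in("scene","side"):
    im=ctrl.read_camera(cam)
    for n in("tab_left","post_top","bead0_center","tray_left"):
        for d in ctrl.tip_of(cam,n)[:5]:
            w=world(cam,d["at"]); print(cam,n,round(d["score"],2),(R2.T@(w[:2]-o)).round(3),w[2].round(3))
    cv2.imwrite(f"pics/e_{cam}.png",cv2.resize(im[100:340,120:400,::-1],(700,600),interpolation=2))
print(ctrl.observe()["time_s"])
E
```

```text
False [0.0429 0.034 ] [-1.97651519 -5.26498554  1.86787127]
scene tab_left 0.73 [-0.043  0.073] 0.122
scene post_top 0.62 [0.039 0.051] 0.207
scene bead0_center 0.65 [-0.007  0.223] 0.021
scene bead0_center 0.57 [ 0.    -0.001] 0.0
scene bead0_center 0.34 [-0.002 -0.186] 0.01
scene tray_left 0.8 [-0.001  0.187] 0.018
side tab_left 0.9 [-0.04   0.068] 0.117
side tab_left 0.71 [-0.026  0.204] 0.024
side post_top 0.56 [0.045 0.052] 0.203
side bead0_center 0.57 [-0.009  0.22 ] 0.021
side bead0_center 0.43 [ 0.005 -0.187] 0.009
side bead0_center 0.38 [-0.001  0.185] 0.011
side tray_left 0.59 [0.    0.185] 0.01
18.9
```

View pics/e_scene.png

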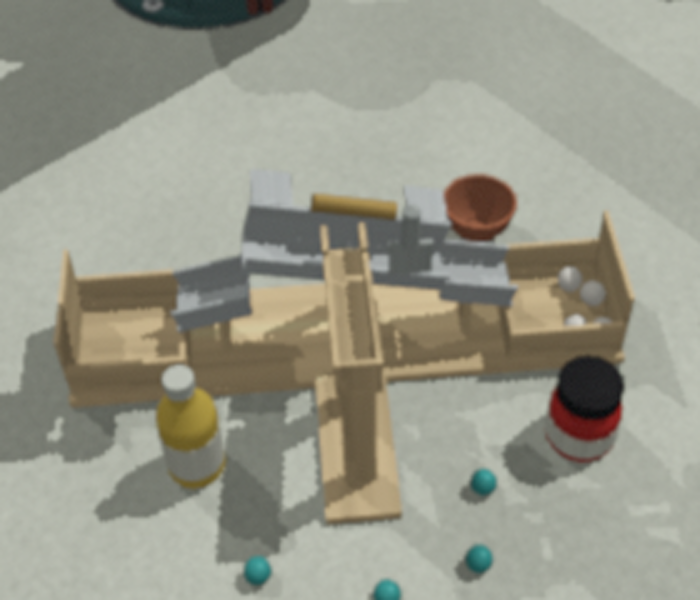

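View pics/e_side.png

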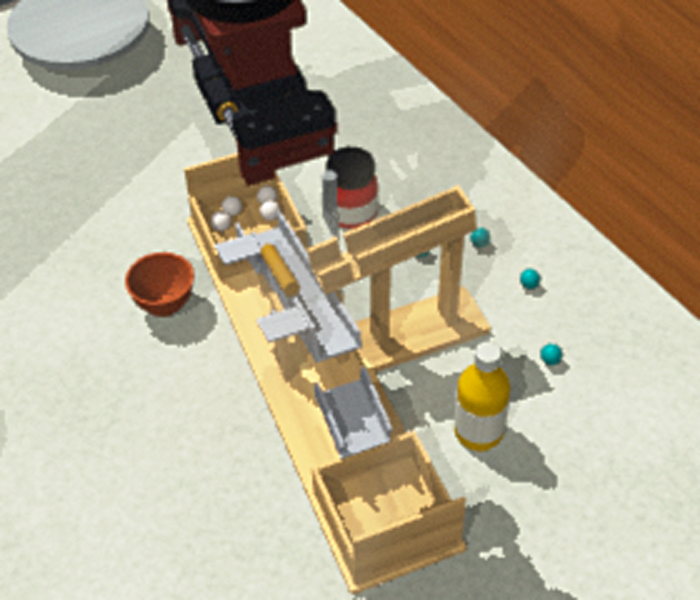

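The pictures show all four white beads in the left tray: in the side view at (232,205), (221,221), (267,196) and (269,210). The chute is empty, the post stands at y≈51 mm (fully open), the left tab is low, and the bystanders haven't moved. The arm is clear, so I'm handing in.

```bash
python3 -c "
from workcell import ctrl
ctrl.pause(1); print(ctrl.close_job())"
```

```text
the job is handed in; nothing more can be done
None
```

The job is handed in (no verdict came back): the seesaw is tipped to the left, the slide is fully open, all four beads lie in the left tray, and the bottle, jar and bowl were left alone.

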